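# Start the clamp knob on the plaster model's stand

## Robot

A 7-joint arm with a two-finger parallel gripper is mounted at the origin on the work surface. World frame = base frame: x ahead of the robot, y to its left, z up, the work surface at z = 0. Lengths are in m, angles in degrees, forces in N, time in s.
With the tool pointing down it reaches from about 0.425 to 0.925 m from the base axis. Payload 6.8 kg.
Tool frame: the origin (TCP) lies on the mounting face of the last link; the fingertips stand 173 mm ahead of it and the grasp point (between the pads) lies 155 mm ahead of it; z points along the fingers, y is the direction in which the jaws open and shut (so a half turn about z gives the same grasp; the last joint's range is limited). The gripper opens to 85 mm and grips with 20 to 120 N. Pads are 22 mm wide; open, the fingers measure 114 mm over their backs; the gripper's body (76 mm by 85 mm) begins 54 mm behind the grasp point. The pads swing forward as they close: fully open they stand 13 mm farther back than shut.
Start: joints at [-82.512, 27.33, 1.283, 89.118, -0.659, 63.558, -4.761], TCP at [0.16, 0.656, 0.405] pointing down, gripper open.
Joint ranges: [-169.35, 169.35], [-19.33, 120.38], [-80.79, 83.38], [13.8, 139.57], [-78.32, 258.32], [9.67, 109.79], [-169.56, 169.56]. Speed limits (degrees/s): [136.94, 136.94, 180, 180, 180, 180, 180].

## Interface

Orientations are given as [roll, pitch, yaw] about the fixed x, y, z axes, in that order (R = Rz(yaw) Ry(pitch) Rx(roll)).
In Python, from bench import robot, imaging, ticket gives the robot as it stands.
- The arm moves only by the tool servo_tool, never from a script. Its arguments are lists of equal length, an entry for each row: "dp": the shift along the tool's x, y, z in m, a list of three; "turn": the turn, a rotation vector about the tool's x, y, z in degrees, a list of three. In form: {"dp": [[tx, ty, tz], ...], "turn": [[ax, ay, az], ...]}. A call has exactly 5 rows; each row shifts and turns the commanded pose from where the row before left it, along the tool's axes as they then stand; what a row does not reach is not made up. A row lasts 1/8 s, in which the tool goes at most 62.5 mm and 10.7 degrees, less where a joint would pass 70% of its speed; a pose out of reach is approached as far as the arm can. A call with a gripper value outside its range is refused whole. "gripper" is the opening, from 0 (shut) to 1 (fully open), set as the call begins (left out, the last holds). The fingers move at their own pace and stop on an object; "newtons" is the grip in N (left out, the last holds). Time passes only in rows, so rows that do not move let the fingers close, or fill a call up. It gives the time, the measured TCP pose, the force and the opening at its end, in the units of the state.
- robot.observe(): the state, without advancing time (a new reading comes with each control period).
- imaging.capture(name): name is "scene" or "top" or "wrist"; returns a dict with "frame" (384x512x3 uint8, blue, green, red), "fovy" (degrees; the focal length in pixels is half the picture's height over the tangent of half this angle, whatever the lens; pixels are square), "cx", "cy" (the principal point, pixels), "R" (3x3) and "t" (3): a world point X has camera coordinates R X + t; the wrist camera has in their place "hand_eye" (4x4, takes a point from camera to tool coordinates, whose origin is the TCP and whose axes are the flange's). Camera axes: x right, y down, z forward; pixel columns grow to the right and rows downward; lengths in m; the calibration is good to about 2 mm. A picture is of the moment at which its call begins: read the wrist's pose just before it. There is no depth.
- ticket.finish_job(): hands the job in, once; it reports no verdict.
The state is a dict: "time": time; "qpos": joint angles; "qvel": joint speeds; "effort": joint torques, N m; "ee_pos": TCP position; "ee_rot": TCP orientation; "ft_force": force on the tool from outside, world axes, zero at the start; "wrist_torque": the same for the moment, N m; "gripper_width": finger opening in m.
Only numpy, scipy, OpenCV 4.12 (cv2) and the standard library are available. Lean on these libraries where they do the work, as an engineer would, in place of code of your own. Each camera call takes 0.05 s, during which the arm holds its last target. There are 200 camera calls.

## Task

Two alike stands are on the dental workshop bench; one carries a plaster jaw model in its tray. On that stand, turn the clamp knob backwards (anticlockwise seen from above) until it clicks, that is, drops down onto its collar at the start of the thread, then turn it forwards (clockwise) by about a fifth of a turn (75 degrees) so that the thread catches and stays down, and let go. Leave the plaster model and the empty stand's knob as they are.

Things in the scene. Friction and masses are not known exactly. Their poses are not given: they have to be found in the camera images.
- clamp_grip (a point): Grip point on the upright axis of the black clamp knob of the stand with the plaster model, 90 mm above the bench, 82.5 once dropped. The knob is an upright wing 44 mm long (this point's x axis), 14 thick (y), 40 high, top 17 mm above this point, on a flange 46 mm across, its upper face 23.5 mm below this point. An 8.5 mm gap showing a brass stud parts flange and grey collar at the start.
- clamp_knob (a joint): Turn of that knob, rad, positive clockwise from above (forwards); 0: wing points at the tray. Starts at -0.05 to 0.3, sitting high; stops at -0.95 and 0.95; turns easily. Only below -0.5 can it drop 7.5 mm, by its weight (1.4 N): a tight grip holds it up, so lower the hand 7.5 mm with it (or let go). Then forwards it runs under the thread. Aim: drop at -0.72, finish at 0.6.
- model_center (a point): Centre, half-way up (28.5 mm above the bench), of the loose cream plaster jaw model with pink gums and white teeth, 58 x 56 x 33 mm, to be left in place. Its tray's centre is 81 mm from the knob's axis on the same stand (165 x 90 mm, fixed to the bench, yaw within 0.4 rad, on either side). Collar, strap and all else on the stand but the knob are at most 52 mm high.
- spare_wing (a point): End of the wing of the identical knob on the identical but empty stand, 20 mm from that knob's axis and 90 mm above the bench. Not to be turned.
Mind the look-alikes: they are no part of the job. What is shaped like the part that bears clamp_grip but brown or orange is not meant.

How it is judged:
By the outcome, as a careful person would: the job done as asked, in the order asked, and still so for the second after the job is handed in, with the robot touching nothing.
It also fails if it takes over 32 s, if anything falls off the work surface, if the arm or the gripper's body presses on something with over 40 N, if the wrist force passes 120 N, or if a joint passes its speed limit or range.

## Working session

There is one attempt and no reset: what is moved stays moved. The work goes in short steps, Python scripts to look and compute and a tool call to move; the robot and the scene stay as the last step left them, time stands still between calls to the robot, and variables do not carry over. Pictures are saved under pics/ and viewed, about 8 in all and at most 12, crops included, and the job is handed in when it is done.

Besides the shell and the picture viewer there is one more tool, called after "Call:" as name(argument=value, ...) on one line, values as JSON. servo_tool: Moves the arm, as the interface text tells. Its arguments: {"type":"object","properties":{"dp":{"type":"array","items":{"type":"array","items":{"type":"number"}}},"turn":{"type":"array","items":{"type":"array","items":{"type":"number"}}},"gripper":{"type":"number"},"newtons":{"type":"number"}},"required":["dp","turn"]}

```bash
mkdir -p pics; cat > h.py <<'E'
import numpy as np, cv2
from bench import robot, imaging, ticket
from scipy.spatial.transform import Rotation as Ro
def cap(name):
    s=robot.observe(); c=imaging.capture(name)
    f=c["frame"].shape[0]/2/np.tan(np.radians(c["fovy"])/2)
    if "hand_eye" in c:
        T=np.eye(4);T[:3,:3]=Ro.from_euler('xyz',s["ee_rot"],degrees=True).as_matrix();T[:3,3]=s["ee_pos"]
        T=T@np.array(c["hand_eye"]); R=T[:3,:3].T;t=-R@T[:3,3]
    else: R=np.array(c["R"]);t=np.array(c["t"])
    return c["frame"],dict(f=f,cx=c["cx"],cy=c["cy"],R=R,t=t)
def ray(k,u,v,z):
    d=k["R"].T@np.array([(u-k["cx"])/k["f"],(v-k["cy"])/k["f"],1]);o=-k["R"].T@k["t"]
    return o+d*(z-o[2])/d[2]
def proj(k,X):
    p=k["R"]@np.array(X)+k["t"];return p[:2]/p[2]*k["f"]+[k["cx"],k["cy"]]
E
python3 - <<'E'
from h import *
import pickle
for n in("scene","top"):
    i,k=cap(n);cv2.imwrite(f"pics/{n}.png",i);pickle.dump(k,open(n+".pkl","wb"));print(n,-k["R"].T@k["t"])
a=cv2.imread("pics/scene.png");b=cv2.imread("pics/top.png")
s=robot.observe();print(s["time"],s["ee_pos"],s["ee_rot"],s["gripper_width"])
E
```

```text
scene [ 1.07618317 -0.29538727  0.75215205]
top [ 0.42540975 -0.07280149  1.12708405]
0.1 [0.159632   0.65560043 0.40379574] [-1.79902107e+02  6.64608955e-03  1.66314195e+02] 0.0857527317204181
```

View pics/scene.png

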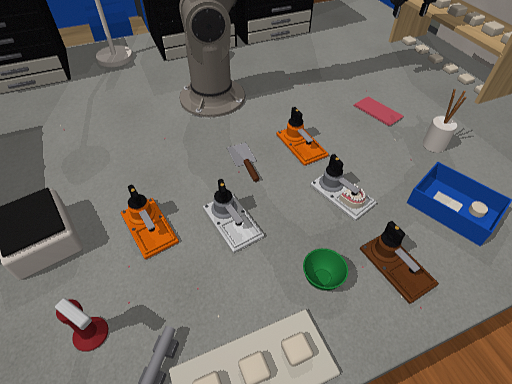

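View pics/top.png

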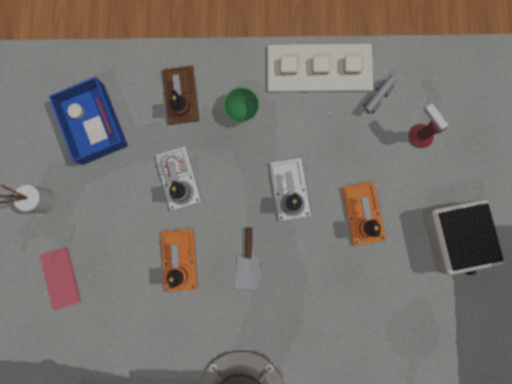

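Scene view: white stands at about (343,185), with teeth and pink gums in the tray, and at (233,215), empty. In the top view they are at (178,180) and (291,190). The orange stands (top 178,260 and 364,213) and the brown one (180,95) are look-alikes. The stand at top (178,180) fits; I'll confirm it in an enlarged crop.

```bash
python3 - <<'E'
from h import *
import pickle
a=cv2.imread("pics/scene.png")[145:225,300:385];b=cv2.imread("pics/top.png")[140:220,145:215]
a=cv2.resize(a,(425,400),interpolation=2);b=cv2.resize(b,(350,400),interpolation=2)
cv2.imwrite("pics/crop.png",np.hstack([a,b]))
k=pickle.load(open("top.pkl","rb"));s=pickle.load(open("scene.pkl","rb"))
for u,v in((180,190),(174,162),(291,203)): print(ray(k,u,v,.06))
img=cv2.imread("pics/top.png")
g=img.max(2)
m=(g<45).astype(np.uint8)
n,l,st,c=cv2.connectedComponentsWithStats(m)
for i in range(1,n):
    if 50<st[i,4]<2000: print(st[i],c[i],ray(k,*c[i],.08))
E
```

```text
[0.54162995 0.1607994  0.06      ]
[0.61730035 0.17864118 0.06      ]
[ 0.50672846 -0.13422409  0.06      ]
[170  91  15  20 159] [177.10062893 102.5408805 ] [0.77500995 0.1693397  0.08      ]
[171 183  13  15  94] [178.11702128 190.5       ] [0.53814342 0.16134206 0.08      ]
[286 195  12  15  71] [290.45070423 202.02816901] [ 0.50772709 -0.13167215  0.08      ]
[365 221  13  14 116] [370.12068966 228.04310345] [ 0.44085571 -0.33467013  0.08      ]
[168 271  13  15  91] [175.08791209 277.08791209] [0.31548177 0.16418174 0.08      ]
```

View pics/crop.png

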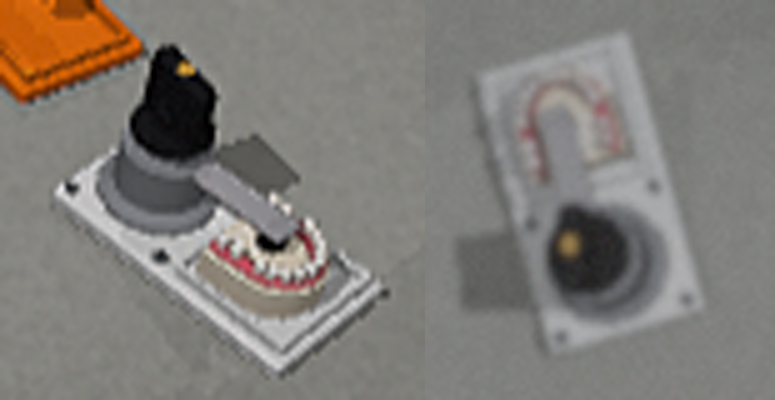

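The crop confirms it: the white stand with the jaw model, its black knob at top px (178,190), wing pointing roughly at the tray. I'll move above it.

Call:
servo_tool(dp=[[-0.0323,-0.026,0],[-0.0323,-0.026,0],[-0.0323,-0.026,0],[-0.0323,-0.026,0],[-0.0323,-0.026,0]], turn=[[0,0,0],[0,0,0],[0,0,0],[0,0,0],[0,0,0]])

```text
time: 0.72
ee_pos: [0.2865, 0.49, 0.4044]
ee_rot: [-180.0, -0.0, 166.3]
ft_force: [-0.3, -0.1, -0.0]
gripper_width: 0.0853
```

Call:
servo_tool(dp=[[-0.0323,-0.026,0],[-0.0323,-0.026,0],[-0.0323,-0.026,0],[-0.0323,-0.026,0],[-0.0323,-0.026,0]], turn=[[0,0,0],[0,0,0],[0,0,0],[0,0,0],[0,0,0]])

```text
time: 1.35
ee_pos: [0.4126, 0.3256, 0.4045]
ee_rot: [-180.0, -0.0, 166.3]
ft_force: [0.6, 0.4, 1.2]
gripper_width: 0.0853
```

Call:
servo_tool(dp=[[-0.0323,-0.026,0],[-0.0323,-0.026,0],[-0.0323,-0.026,0],[-0.0323,-0.026,0],[-0.0323,-0.026,0]], turn=[[0,0,0],[0,0,0],[0,0,0],[0,0,0],[0,0,0]])

```text
time: 1.98
ee_pos: [0.5387, 0.1612, 0.4044]
ee_rot: [-180.0, -0.0, 166.3]
ft_force: [0.1, 1.5, 0.5]
gripper_width: 0.0858
```

```bash
python3 - <<'E'
from h import *
import pickle
i,k=cap("wrist");cv2.imwrite("pics/w1.png",i);pickle.dump(k,open("w1.pkl","wb"))
s=robot.observe();print(s["time"],s["ee_pos"],s["ee_rot"],s["qpos"],-k["R"].T@k["t"],proj(k,(.538,.163,.1)))
print(k["R"])
E
```

```text
2.025 [0.54150009 0.15558661 0.40473497] [-1.79855041e+02  1.67169393e-01  1.65930932e+02] [-35.83539415  17.04159034  16.51265236 105.59753098  -5.37965448
  58.08152748  58.76567038] [0.46096054 0.1805776  0.37235087] [256.37742299 180.74340891]
[[ 2.36644009e-01  9.71596305e-01 -4.82585964e-04]
 [ 9.22981428e-01 -2.24648066e-01  3.12471646e-01]
 [ 3.03487885e-01 -7.43899610e-02 -9.49926964e-01]]
```

View pics/w1.png

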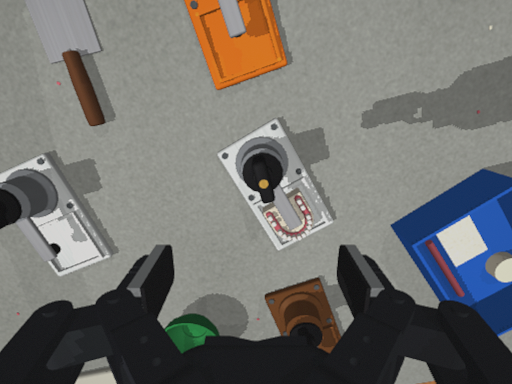

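```bash
python3 - <<'E'
from h import *
import pickle
k=pickle.load(open("w1.pkl","rb"));i=cv2.imread("pics/w1.png")
C=[ray(k,*p,.01) for p in((277,120),(220,155),(276,249),(332,219))]
C=np.array(C)[:,:2];print(C.round(4),C.mean(0))
d=(C[2]+C[3]-C[0]-C[1])/2;print(np.linalg.norm(d),np.degrees(np.arctan2(d[1],d[0])),np.linalg.norm(C[0]-C[1]))
d2=C[0]-C[1];print("short",np.degrees(np.arctan2(d2[1],d2[0])))
for p in((264,184),): print("dot",ray(k,*p,.107))
cv2.imwrite("pics/w1c.png",cv2.resize(i[110:260,200:350],(600,600),interpolation=2))
E
```

```text
[[0.4934 0.2004]
 [0.5189 0.1198]
 [0.6692 0.1606]
 [0.6418 0.2459]] [0.58083609 0.18168602]
0.15542252429566125 16.11015422946176 0.08449426423367251
short 107.53914953047237
dot [0.54097894 0.16988264 0.107     ]
```

View pics/w1c.png

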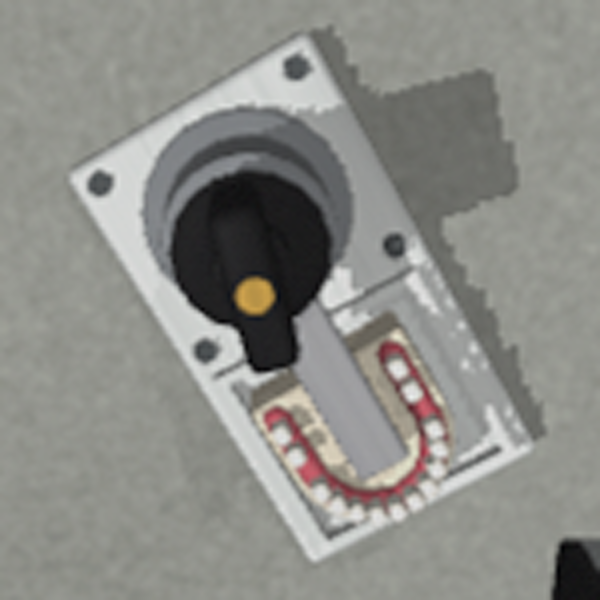

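Call:
servo_tool(dp=[[0,0,0.01],[0,0,0.01],[0,0,0],[0,0,0],[0,0,0]], turn=[[0,0,-10],[0,0,-10],[0,0,0],[0,0,0],[0,0,0]])

```text
time: 2.65
ee_pos: [0.5382, 0.1625, 0.3851]
ee_rot: [180.0, 0.0, -173.8]
ft_force: [0.6, 0.4, -0.7]
gripper_width: 0.0854
```

```bash
python3 - <<'E'
from h import *
import pickle
i,k=cap("wrist");cv2.imwrite("pics/w2.png",i);pickle.dump(k,open("w2.pkl","wb"))
s=robot.observe();print(s["time"],s["ee_pos"],s["ee_rot"],-k["R"].T@k["t"])
u,v=proj(k,(.55,.165,.05)).astype(int);print(u,v)
u0=max(0,u-90);v0=max(0,v-90);print(u0,v0)
cv2.imwrite("pics/w2c.png",cv2.resize(i[v0:v0+150,u0:u0+180],(720,600),interpolation=2))
E
```

```text
2.7 [0.53821604 0.16245727 0.38510078] [ 1.79988727e+02  3.76102729e-02 -1.73756941e+02] [0.45877374 0.15422634 0.35295412]
255 183
165 93
```

View pics/w2c.png

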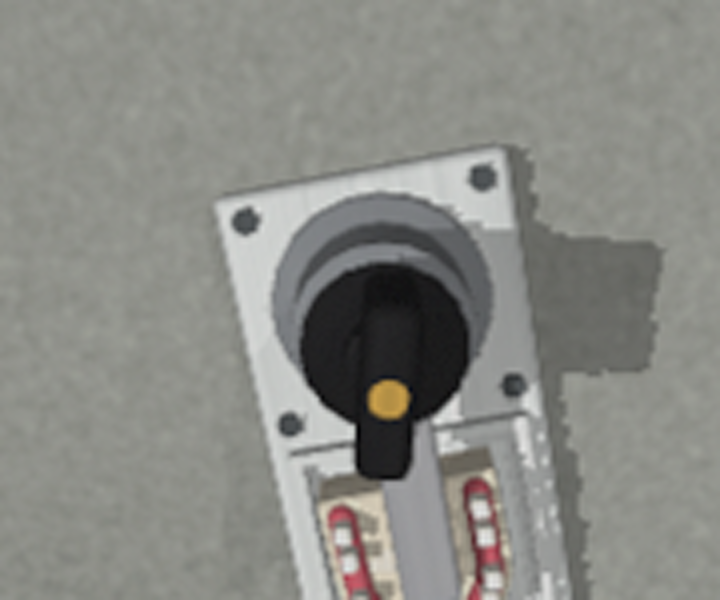

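```bash
python3 - <<'E'
from h import *
import pickle
k=pickle.load(open("w2.pkl","rb"))
P=lambda u,v,z:ray(k,165+u/4,93+v/4,z)[:2]
print("flange",P(385,345,.0665),"diam",P(300,345,.0665)-P(470,345,.0665));print("dot",P(389,399,.107));print("collar low",P(382,302,.014))
print("wing ends",P(388,272,.107),P(385,470,.107),P(385,470,.07))
S=[P(246,222,.012),P(484,177,.012),P(290,424,.012),P(513,385,.012)]
for a,b in((0,2),(1,3)): d=S[b]-S[a];print("long",np.degrees(np.arctan2(d[1],d[0])),np.linalg.norm(d))
for a,b in((1,0),(3,2)): d=S[b]-S[a];print("short",np.degrees(np.arctan2(d[1],d[0]))+90)
E=[P(217,205,.01),P(300,590,.01),P(505,147,.01),P(540,365,.01)]
for a,b in((0,1),(2,3)): d=E[b]-E[a];print("edge",np.degrees(np.arctan2(d[1],d[0])))
d=E[0]-E[2];print(np.degrees(np.arctan2(d[1],d[0]))-90)
for m in ("top","scene"):
    kk=pickle.load(open(m+".pkl","rb"))
    print(m,(ray(kk,173.6,188.6,.107) if m=="top" else ray(kk,300+186/5,145+70/5,.107)))
E
```

```text
flange [0.53941465 0.16940712] diam [ 0.00480389 -0.04415461]
dot [0.54061548 0.16963503]
collar low [0.5407374  0.16971153]
wing ends [0.51138322 0.16600197] [0.55803215 0.17073096] [0.57296404 0.17321383]
long 16.716279271782366 0.06561597939284965
long 16.111639412783095 0.06585444220937806
short 16.8918574828637
short 16.705674620082092
edge 16.205900868007152
edge 17.683317779176075
-162.5033911268158
top [0.54012443 0.16699028 0.107     ]
scene [0.54419162 0.16801887 0.107     ]
```

Call:
servo_tool(dp=[[-0.003,0.0065,0.03],[0,0,0.03],[0,0,0.03],[0,0,0.03],[0,0,0.019]], turn=[[0,0,0],[0,0,0],[0,0,0],[0,0,0],[0,0,0]])

```text
time: 3.32
ee_pos: [0.5401, 0.1692, 0.2445]
ee_rot: [-180.0, -0.1, -173.7]
ft_force: [-0.3, -0.3, -0.5]
gripper_width: 0.0852
```

Call:
servo_tool(dp=[[0,0,0],[0,0,0],[0,0,0],[0,0,0],[0,0,0]], turn=[[0,0,0],[0,0,0],[0,0,0],[0,0,0],[0,0,0]], gripper=0, newtons=20)

```text
time: 3.95
ee_pos: [0.5409, 0.1689, 0.2465]
ee_rot: [180.0, 0.1, -173.7]
ft_force: [1.5, -0.7, 3.4]
gripper_width: 0.0137
```

Call:
servo_tool(dp=[[0,0,0],[0,0,0],[0,0,0],[0,0,0],[0,0,0]], turn=[[0,0,0],[0,0,0],[0,0,0],[0,0,0],[0,0,0]])

```text
time: 4.58
ee_pos: [0.541, 0.169, 0.2464]
ee_rot: [180.0, 0.1, -173.7]
ft_force: [0.4, -1.0, 6.2]
gripper_width: 0.0139
```

Call:
servo_tool(dp=[[0,0,0],[0,0,0],[0,0,0],[0,0,0],[0,0,0]], turn=[[0,0,-5],[0,0,-5],[0,0,-5],[0,0,-5],[0,0,-5]])

```text
time: 5.2
ee_pos: [0.5409, 0.1692, 0.2464]
ee_rot: [-180.0, 0.1, -148.5]
ft_force: [0.8, -1.5, 5.9]
gripper_width: 0.0136
```

Call:
servo_tool(dp=[[0,0,0],[0,0,0],[0,0,0],[0,0,0],[0,0,0]], turn=[[0,0,-7],[0,0,-7],[0,0,-7],[0,0,-6],[0,0,0]])

```text
time: 5.82
ee_pos: [0.5407, 0.1693, 0.2456]
ee_rot: [-180.0, 0.1, -121.7]
ft_force: [2.6, 0.7, -2.7]
gripper_width: 0.0138
```

```bash
python3 -c "
from h import *
s=robot.observe();print(s)"
```

```text
{'time': 5.825, 'qpos': array([-20.99161764,  28.78046816,  -3.44524077, 111.25790104,
         2.54207669,  39.97253713, 122.30966279]), 'qvel': array([-0.5194039 , -0.06170525,  0.75166625, -0.13311825, -0.43157273,
        0.04892091, -2.27249478]), 'effort': array([ 1.83235668e-01, -5.36556995e+01,  2.00619064e-01, -1.87941259e+01,
       -1.89069402e-02,  9.02725719e-01,  4.57152324e-01]), 'ee_pos': array([0.54071618, 0.16928513, 0.24562853]), 'ee_rot': array([-1.79986736e+02,  6.42301870e-02, -1.21731301e+02]), 'ft_force': array([ 2.6172028 ,  0.65037434, -2.65719561]), 'wrist_torque': array([ 0.12896833, -0.56971427,  0.04176339]), 'gripper_width': 0.013834704355467905}
```

The vertical force flipped once the knob passed the free zone, so it's unsupported now. I'll lower it with the hand.

Call:
servo_tool(dp=[[0,0,0.002],[0,0,0.002],[0,0,0.002],[0,0,0.0017],[0,0,0]], turn=[[0,0,0],[0,0,0],[0,0,0],[0,0,0],[0,0,0]])

```text
time: 6.45
ee_pos: [0.5408, 0.1693, 0.2393]
ee_rot: [-180.0, 0.0, -121.7]
ft_force: [0.4, -0.1, 10.0]
gripper_width: 0.0135
```

Call:
servo_tool(dp=[[0,0,0],[0,0,0],[0,0,0],[0,0,0],[0,0,0]], turn=[[0,0,0],[0,0,0],[0,0,0],[0,0,0],[0,0,0]])

```text
time: 7.08
ee_pos: [0.5407, 0.1694, 0.2393]
ee_rot: [-180.0, 0.1, -121.7]
ft_force: [-0.6, -0.4, 10.0]
gripper_width: 0.0139
```

```bash
python3 - <<'E'
from h import *
i,k=cap("wrist")
u,v=proj(k,(.5405,.1693,.06)).astype(int);v0=max(0,v-75)
cv2.imwrite("pics/w3c.png",cv2.resize(i[v0:v0+150,u-90:u+90],(720,600),interpolation=2))
print(robot.observe()["ee_pos"])
E
```

```text
[0.54074855 0.16933057 0.23926707]
```

View pics/w3c.png

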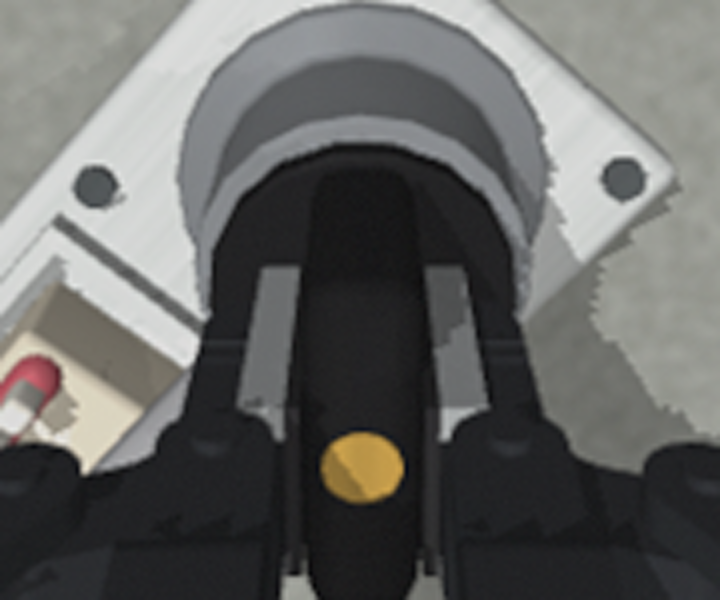

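Ten newtons of contact after about 7 mm down, and the flange appears seated on the collar (no brass stud visible). I'll release briefly so it settles fully, then re-grip.

Call:
servo_tool(dp=[[0,0,0],[0,0,0],[0,0,0],[0,0,0],[0,0,0]], turn=[[0,0,0],[0,0,0],[0,0,0],[0,0,0],[0,0,0]], gripper=0.4)

```text
time: 7.75
ee_pos: [0.5404, 0.1691, 0.2379]
ee_rot: [180.0, -0.0, -121.7]
ft_force: [0.1, -0.2, -0.1]
gripper_width: 0.0345
```

```bash
python3 - <<'E'
from h import *
i,k=cap("wrist")
u,v=proj(k,(.5405,.1693,.06)).astype(int);v0=max(0,v-75)
j=cap("scene")[0][145:225,300:385]
cv2.imwrite("pics/w4c.png",np.hstack([cv2.resize(i[v0:v0+150,u-90:u+90],(480,400),interpolation=2),cv2.resize(j,(320,400),interpolation=2)]))
E
```

```text
(no output)
```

View pics/w4c.png

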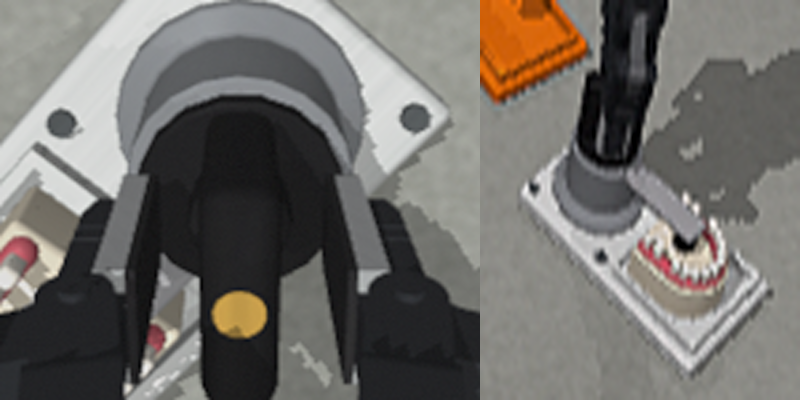

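The flange rests on the collar and the wing is still aligned with the jaws. Re-grip and turn forwards by 75.7°.

Call:
servo_tool(dp=[[0,0,0],[0,0,0],[0,0,0],[0,0,0],[0,0,0]], turn=[[0,0,0],[0,0,0],[0,0,0],[0,0,0],[0,0,0]], gripper=0, newtons=25)

```text
time: 8.48
ee_pos: [0.5405, 0.169, 0.2381]
ee_rot: [-180.0, 0.0, -121.7]
ft_force: [1.5, -1.0, 0.5]
gripper_width: 0.0134
```

Call:
servo_tool(dp=[[0,0,0],[0,0,0],[0,0,0],[0,0,0],[0,0,0]], turn=[[0,0,5],[0,0,5],[0,0,5],[0,0,5],[0,0,5]])

```text
time: 9.1
ee_pos: [0.5406, 0.169, 0.2381]
ee_rot: [-180.0, 0.0, -146.8]
ft_force: [1.0, -0.9, -0.3]
gripper_width: 0.0136
```

Call:
servo_tool(dp=[[0,0,0],[0,0,0],[0,0,0],[0,0,0],[0,0,0]], turn=[[0,0,5],[0,0,5],[0,0,5],[0,0,5],[0,0,5]])

```text
time: 9.72
ee_pos: [0.5406, 0.169, 0.2381]
ee_rot: [-180.0, 0.0, -171.8]
ft_force: [1.2, -0.8, 0.3]
gripper_width: 0.0133
```

Call:
servo_tool(dp=[[0,0,0],[0,0,0],[0,0,0],[0,0,0],[0,0,0]], turn=[[0,0,6],[0,0,6],[0,0,6],[0,0,5],[0,0,3]])

```text
time: 10.35
ee_pos: [0.5406, 0.169, 0.2381]
ee_rot: [180.0, 0.0, 162.2]
ft_force: [1.1, -1.0, -0.6]
gripper_width: 0.0139
```

Call:
servo_tool(dp=[[0,0,0],[0,0,0],[0,0,0],[0,0,0],[0,0,0]], turn=[[0,0,0],[0,0,0],[0,0,0],[0,0,0],[0,0,0]])

```text
time: 10.98
ee_pos: [0.5406, 0.1689, 0.2381]
ee_rot: [180.0, 0.0, 162.3]
ft_force: [2.3, -2.0, 1.4]
gripper_width: 0.0133
```

Tool yaw is now 162.3°, so the wing points at −17.7°, about 0.6 rad. Open and rise.

Call:
servo_tool(dp=[[0,0,0],[0,0,0],[0,0,0],[0,0,0],[0,0,0]], turn=[[0,0,0],[0,0,0],[0,0,0],[0,0,0],[0,0,0]], gripper=0.8)

```text
time: 11.6
ee_pos: [0.5404, 0.1692, 0.238]
ee_rot: [180.0, -0.0, 162.3]
ft_force: [-0.1, -0.7, -0.5]
gripper_width: 0.0684
```

Call:
servo_tool(dp=[[0,0,-0.02],[0,0,-0.03],[0,0,-0.04],[0,0,-0.04],[0,0,-0.02]], turn=[[0,0,0],[0,0,0],[0,0,0],[0,0,0],[0,0,0]])

```text
time: 12.22
ee_pos: [0.5408, 0.169, 0.3904]
ee_rot: [179.9, 0.1, 162.3]
ft_force: [0.3, 0.9, 0.0]
gripper_width: 0.0687
```

Call:
servo_tool(dp=[[0,0,0],[0,0,0],[0,0,0],[0,0,0],[0,0,0]], turn=[[0,0,0],[0,0,0],[0,0,0],[0,0,0],[0,0,0]])

```text
time: 12.85
ee_pos: [0.5404, 0.1691, 0.3875]
ee_rot: [-180.0, -0.0, 162.3]
ft_force: [0.2, -0.4, -0.2]
gripper_width: 0.0682
```

```bash
python3 - <<'E'
from h import *
i,k=cap("wrist")
u,v=proj(k,(.5405,.1693,.06)).astype(int);v0=max(0,v-60);u0=u-90;print(u0,v0)
import pickle;pickle.dump(k,open("w5.pkl","wb"))
j=cap("scene")[0][130:255,195:385]
cv2.imwrite("pics/w5c.png",np.hstack([cv2.resize(i[v0:v0+150,u0:u0+180],(480,400),interpolation=2),cv2.resize(j,(320,400*190//361),interpolation=2) if 0 else cv2.copyMakeBorder(cv2.resize(j,(320,210),interpolation=2),0,190,0,0,0)]))
E
```

```text
165 115
```

View pics/w5c.png

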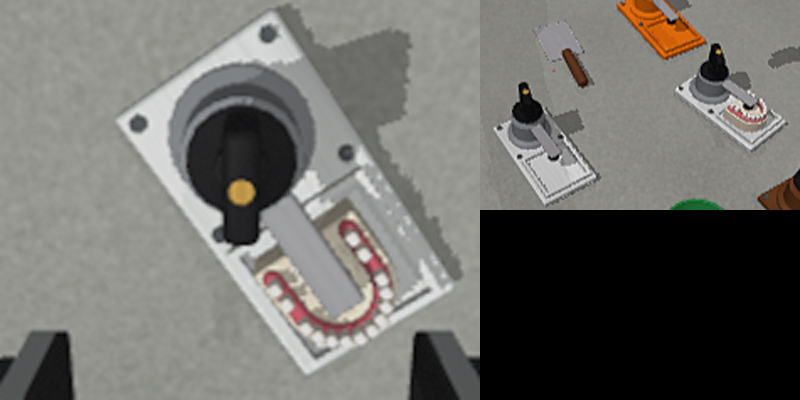

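The wing is in line with the raised tool (about 0.6 rad), the flange is down on the collar, and the model and the spare stand are unchanged.

```bash
python3 - <<'E'
from h import *
import pickle
k=pickle.load(open("w5.pkl","rb"))
for z in(.107,.0995): print(z,ray(k,165+241/2.667,115+192/2.667,z))
print(ticket.finish_job())
E
```

```text
0.107 [0.53856619 0.170217   0.107     ]
0.0995 [0.54081087 0.16950273 0.0995    ]
the job is handed in; nothing more can be done
None
```

The clamp knob on the stand with the plaster model has been dropped onto its collar and turned forwards. I handed the job in at about 13 s.

- **What I did:** I gripped the black knob and turned it back to about −0.72 rad. I then lowered it with the hand, let go briefly so it seated fully, re-gripped it, turned it forwards 76° and released it.
- **Position:** the tool's yaw at release puts the knob at about 0.6 rad. In the last close picture the wing is still in line with the tool.
- **Height:** the knob's top mark falls on its axis if I assume the dropped height (99.5 mm), and about 2 mm off if I assume the raised height. That fits a knob that stayed down, but the calibration is only good to about 2 mm, so this alone is weak evidence. The pictures also show the flange on the collar.
- **Not disturbed:** by eye, the plaster model and the empty stand's knob look unchanged. The highest force I read was about 10 N, while lowering the knob.

No check failed or disagreed with the others.

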